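# Tip two parts crates to find the stamped one and push it into dispatch

### The arm

A 6-joint arm with a two-finger parallel gripper is mounted at the origin on a cart in front of the work surface, level with it; the furniture and walls round the work are solid. World frame = base frame: x ahead of the robot, y to its left, z up, the work surface at z = 0. Lengths are in m, angles in degrees, forces in N, time in s.
With the tool pointing down it reaches from about 0.4 to 0.825 m from the base axis. Payload 7 kg.
Tool frame: the origin (TCP) lies on the centre line of the jaws, within the pads' length; the fingertips stand r.tip_reach ahead of it and the grasp point (between the pads) is the TCP (r.tip_reach is the distance from the TCP to the fingertips, in m); z points along the fingers, y is the line along which they close (so a half turn about z gives the same grasp; the last joint's range is limited). The gripper opens to 88 mm and grips with 3 to 60 N. Pads are 19 mm wide; open, the fingers measure 130 mm over their backs; the gripper's body (78 mm by 193 mm) begins 47 mm behind the grasp point.
Start: joints at [89.616, 20.546, 0.682, 0, -70.136, -16.507], TCP at [0.196, 0.646, 0.246] pointing down, gripper open.
Joint ranges: [-176.03, 176.03], [-82.01, 121.73], [-58.28, 71.71], [-173.87, 95.51], [-174.79, -0.11], [-173.66, 173.66]. Speed limits (degrees/s): [136.94, 136.94, 172.46, 180, 180, 180].

### API

Orientations are given as [roll, pitch, yaw] about the fixed x, y, z axes, in that order (R = Rz(yaw) Ry(pitch) Rx(roll)).
In Python, from plant import sensors, cams, r gives the robot as it stands.
- The arm moves only by the tool drive_tool, never from a script. Its argument "rows" is a list of rows, each an object of numbers: "fingers": the gripper's target within -1 to 1 (fully open at 1, half-way at 0, shut at -1); "x", "y", "z": the shift along the tool's x, y, z in m; "spin": the turn about the tool's z in rad. A call has 1 to 10 rows; each row is the pose to reach, as a shift and turn from the pose commanded when the call began, along the tool's axes at that moment; what a row does not reach only later rows make up. A row lasts 1/8 s, in which the tool goes at most 62.5 mm and 10.7 degrees, less where a joint would pass 70% of its speed; a pose out of reach is approached as far as the arm can. A call with a gripper value outside its range is refused whole. The fingers move at their own pace and stop on an object; "newtons" is the grip in N (left out, the last holds). Time passes only in rows, so rows that repeat a pose let the fingers close. It gives the time, the measured TCP pose, the force, the opening and the grip force at its end, in the units of the state.
- sensors.get_state(): the state, without advancing time (a new reading comes with each control period).
- cams.capture(name): name is "scene" or "top" or "wrist"; returns a dict with "pixels" (384x512x3 uint8, red, green, blue), "intrinsics" (3x3 intrinsics, pixels), "eye" and "orientation" of the camera in the world; the wrist camera has in their place "T_tool_cam" (4x4, takes a point from camera to tool coordinates, whose origin is the TCP and whose axes are the flange's). Camera axes: x right, y up, looking along -z (the intrinsics and any distortion apply to the point x, -y, -z); pixel columns grow to the right and rows downward; lengths in m; the calibration is good to about 2 mm. The wrist camera is an equidistant fisheye: a pixel r from the principal point sees the ray r / f radians off the axis. A picture is of the moment at which its call begins: read the wrist's pose just before it. There is no depth.
- r.close_job(): hands the job in; it is judged then, once.
The state is a dict: "time_s": time; "joints": joint angles; "qd": joint speeds; "joint_torque": joint torques, N m; "tcp_pos": TCP position; "eef_rot": TCP orientation; "contact_force": force on the tool from outside, world axes, zero at the start; "moment": the same for the moment, N m; "gripper_width": finger opening in m; "gripper_force": force on a finger pad.
Only numpy, scipy, OpenCV 4.12 (cv2) and the standard library are available. Lean on these libraries where they do the work, as an engineer would, in place of code of your own. Each camera call takes 0.05 s, during which the arm holds its last target. There are 200 camera calls.

### The job

Two identical closed wooden parts crates stand on the bench, and one of them carries a green inspection stamp underneath. Using only your fingers, tip each crate over onto its back, away from you, so that its underside faces you; once both have been tipped, push the stamped crate, lying on its back as it is, into the lane of the yellow dispatch rack straight ahead of it until it is fully home against the back plate. Never lift a crate, leave the unstamped one lying on its back outside the lanes, and do not disturb the tools and parts round about.

Things in the scene. Friction and masses are not known exactly. Their poses are not given: they have to be found in the camera images.
- crate_a: The STAMPED crate: closed, boarded, wooden, 64 mm deep (its x), 60 wide (y), 92 high (z), 0.3 to 0.5 kg evenly spread. A green ring of 42 mm with a tick in it marks the underside, unseen until tipped. Origin: centre of the underside. At the start z is up and +x points away from the robot, roughly along the lanes. It stands left or right by chance.
- crate_b: The other crate, equal but for the stamp. Both stand on two rubber runners, 8 x 60 x 5 mm, along the front and back bottom edges; rubber grips (friction about 1, wood 0.6), so pushing forward and up near the top of the front face turns a crate about its lower back edge; past 35 degrees it falls on its back: +x down, z along the lanes, origin 32 mm up.
- rack: Fixed yellow steel dispatch rack, 50 mm high, no floor: two lanes, open to the robot, each 74 mm wide, middle lines at y = +50 and -50 mm. Origin: on the bench, middle of the back plate's front face; +x along the lanes, away from the robot, +y left. Cheeks reach to x = -60 mm, flared lead-ins and the pointed splitter between the lanes to -83 mm.
- home_left (a point): Where the origin of a crate lies that is home in the left lane, on its back with its lid against the back plate: 92 mm in front of the plate, on the lane's middle line, 32 mm up. Axes as the rack's.
- home_right (a point): The same point of the right lane.
- bolt_m12: Bystander: steel bolt standing on its head, 48 mm tall, at the bench front left of the crates. Origin under its centre.
- nut_m16: Bystander: steel hex nut, 24 x 27 x 13 mm, near the bolt. Origin under its centre.
- pliers: Bystander: combination pliers, 64 x 187 x 12 mm, lying to the right behind the rack. Origin under its centre.
- wood_block: Bystander: oak packing block, 44 x 85 x 38 mm, far to the right, beyond the belt grinder. Origin under its centre.
- grinder_corner (a point): Obstacle: foot of the far left corner of the fixed belt grinder's housing, right of the crates; its x points into the bench, y left. The housing reaches 515 mm back from here (-x) and 89 mm to the right, 158 mm high; a tool rest 61 mm high stands out 31 mm to the left between x = -259 and -134; a stub 90 mm high reaches to x = +38 at y = -44. The motor is right of it.
- sharpener_nose (a point): Obstacle: lowest right point of the head of the fixed chain sharpener, left of the crates, 280 mm over the bench; its x points into the bench, y left. The head spans x -30 to +30 here, up to 410 mm high, and from 40 mm farther left x -110 to +75, down to 180 mm: keep the wrist clear. A bar 40 mm high lies on the bench beyond x = +45, y = -22.

How it is judged:
By the outcome, as a careful person would: the job done as asked, in the order asked, and still so for the second after the job is handed in, with the robot touching nothing.
It also fails if it takes over 58 s, if anything falls off the work surface, if the arm or the gripper's body presses on something with over 40 N, if the wrist force passes 120 N, or if a joint passes its speed limit or range.

## Working session

There is one attempt and no reset: what is moved stays moved. The work goes in short steps, Python scripts to look and compute and a tool call to move; the robot and the scene stay as the last step left them, time stands still between calls to the robot, and variables do not carry over. Pictures are saved under pics/ and viewed, at most 10 in all, crops included, and the job is handed in when it is done.

Besides the shell and the picture viewer there is one more tool, called after "Request:" as a command line: name --argument value ..., lists and objects as JSON in quotes. drive_tool: Moves the arm, as the interface text tells. Its arguments: {"type":"object","properties":{"rows":{"type":"array"},"newtons":{"type":"number"}},"required":["rows"]}

```bash
mkdir -p pics; ls; python3 - <<'E'
from plant import sensors,cams,r
import cv2,numpy as np
print(r.tip_reach, sensors.get_state())
ims=[]
for n in ["scene","top"]:
    c=cams.capture(n); ims.append(c["pixels"]); print(n,c["intrinsics"],c["eye"],c["orientation"])
    np.savez(f"pics/{n}0.npz",**{k:np.array(v) for k,v in c.items()})
    cv2.imwrite(f"pics/{n}0.png",cv2.resize(c["pixels"][:,:,::-1],(800,600),interpolation=cv2.INTER_CUBIC))
E
```

```text
pics
0.019 {'time_s': 0.0, 'joints': array([ 8.96169107e+01,  2.05914100e+01,  6.33138172e-01, -1.96890444e-02,
       -7.01357339e+01, -1.65060976e+01]), 'qd': array([ 0.01091473, -0.00982675,  0.01790303,  0.01159097,  0.08942548,
       -0.10528257]), 'joint_torque': array([-5.86117621e-04, -5.82714844e+01,  2.93061876e+01,  6.99756280e+00,
        7.03525831e-03, -1.66162267e-04]), 'tcp_pos': array([0.19600377, 0.64543272, 0.24461947]), 'eef_rot': array([ 1.79904609e+02, -8.96508583e-03, -1.68958849e+01]), 'contact_force': array([ 0.75730328,  0.36104485, -0.70388067]), 'moment': array([-0.00410144, -0.00181921,  0.02816884]), 'gripper_force': 0.0, 'gripper_width': 0.08779453781012383}
scene [[413.37260886   0.         246.64529316]
 [  0.         413.37260886 201.98381602]
 [  0.           0.           1.        ]] [0.25003885 0.72241485 0.94299748] [  43.25182531    0.70734785 -151.68959346]
top [[366.34480185   0.         259.55982616]
 [  0.         366.34480185 191.11385453]
 [  0.           0.           1.        ]] [0.44305006 0.08139084 1.2291553 ] [  8.7759522    0.50825477 -91.17165494]
```

View pics/scene0.png

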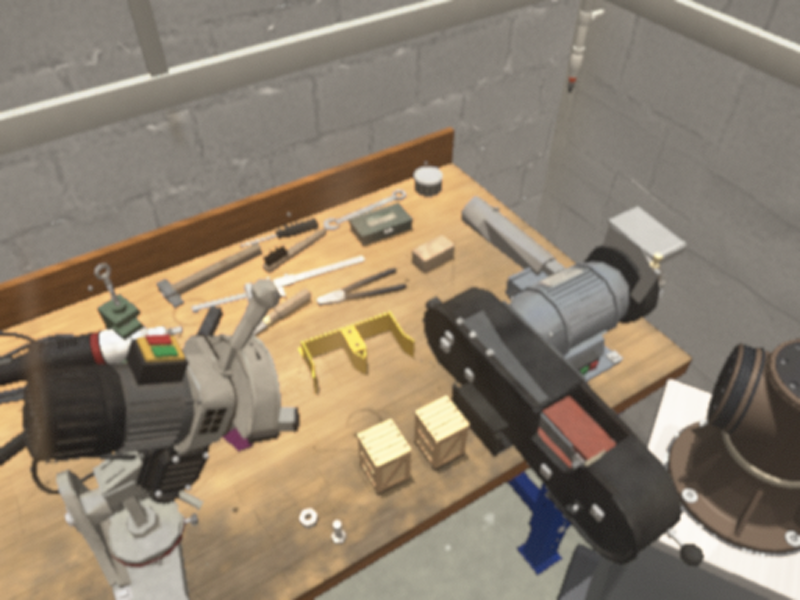

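View pics/top0.png

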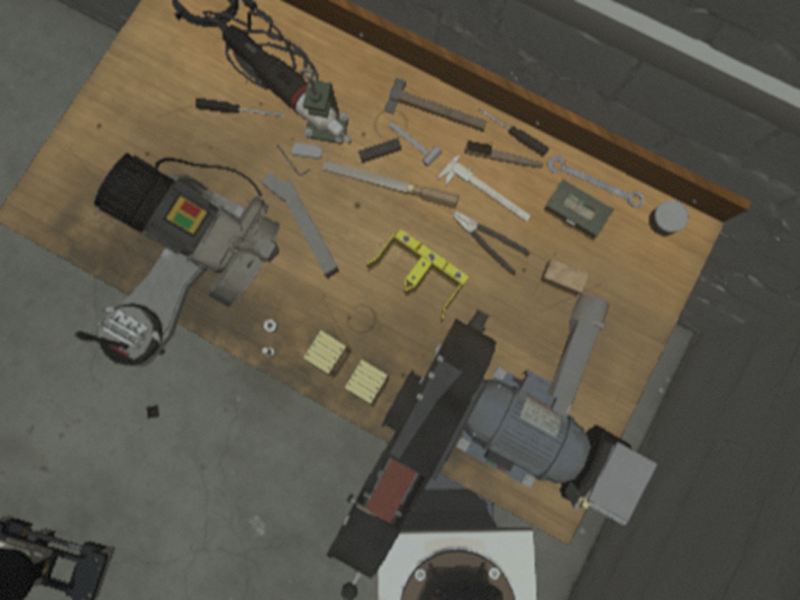

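```bash
cat > h.py <<'E'
import numpy as np,cv2
from scipy.spatial.transform import Rotation as R
def ray2plane(c,uv,z):
    K=np.array(c["intrinsics"]);M=R.from_euler('xyz',c["orientation"],degrees=True).as_matrix()
    d=np.linalg.inv(K)@[uv[0],uv[1],1.]; d=M@(d*[1,-1,-1]); e=np.array(c["eye"])
    return e+d*(z-e[2])/d[2]
def proj(c,P):
    K=np.array(c["intrinsics"]);M=R.from_euler('xyz',c["orientation"],degrees=True).as_matrix()
    p=(M.T@(np.array(P)-c["eye"]))*[1,-1,-1]; p=K@p; return p[:2]/p[2]
E
python3 - <<'E'
from h import *
c=np.load("pics/top0.npz"); im=c["pixels"][140:265,160:325]
im=cv2.resize(im,None,fx=4.8,fy=4.8,interpolation=cv2.INTER_CUBIC)[:,:,::-1]
cv2.imwrite("pics/crop0.png",im);print(im.shape)
E
```

```text
(600, 792, 3)
```

View pics/crop0.png

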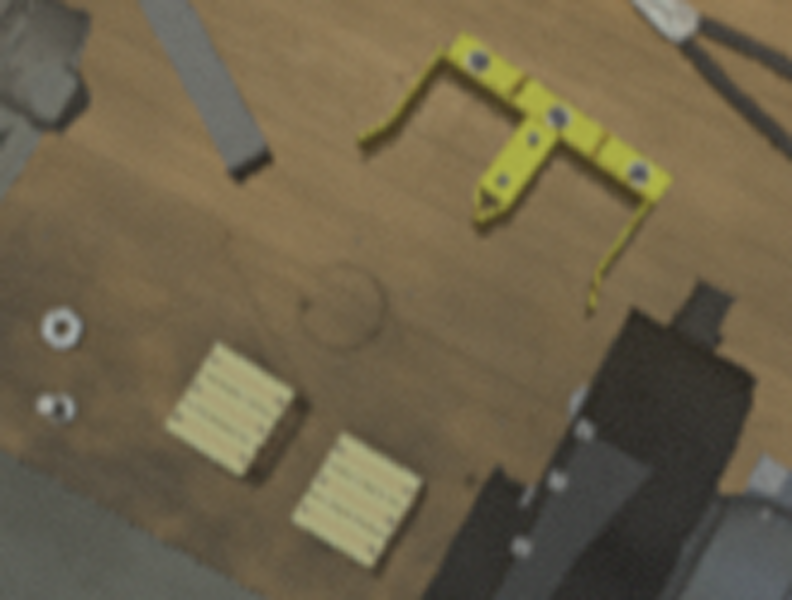

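```bash
python3 - <<'E'
from h import *
c=np.load("pics/top0.npz")
f=lambda X,Y,z: ray2plane(c,(160+(X+.5)/4.8-.5,140+(Y+.5)/4.8-.5),z)[:2]
for n,cs in {"L":[(220,342),(297,393),(243,478),(165,426)],"R":[(342,432),(424,483),(373,568),(292,520)]}.items():
    P=np.array([f(*p,.097 if 0 else .092) for p in cs]); print(n,P.mean(0).round(4),[np.linalg.norm(P[i]-P[i-1]).round(4) for i in range(4)])
    for a,b in((3,0),(2,1)): print("  yaw x",np.degrees(np.arctan2(*(P[b]-P[a])[::-1])).round(1))
    for a,b in((1,0),(2,3)): print("  yaw y-90",np.degrees(np.arctan2(*(P[b]-P[a])[::-1])).round(1)-90)
rk={"plateL":(447,52),"plateR":(650,200),"tip":(480,215),"cheekL":(362,138),"cheekR":(592,300),"spR":(558,140),"spL":(522,118)}
for n,p in rk.items(): print(n,f(*p,.05).round(4))
for n,p in {"nut":(62,328),"bolt":(60,408)}.items(): print(n,f(*p,.013 if n=="nut" else .03).round(4))
for n,p in {"stub":(715,285),"gcorner":(632,310)}.items(): print(n,f(*p,.158 if n=="gcorner" else .09).round(4))
print("restcorner",f(495,470,.061).round(4),"bar",f(240,178,.04).round(4),f(268,155,.04).round(4))
E
```

```text
L [0.5162 0.2506] [np.float64(0.0643), np.float64(0.0605), np.float64(0.0642), np.float64(0.061)]
  yaw x -33.4
  yaw x -33.0
  yaw y-90 -34.4
  yaw y-90 -34.3
R [0.4564 0.1694] [np.float64(0.0642), np.float64(0.0622), np.float64(0.0626), np.float64(0.0602)]
  yaw x -30.4
  yaw x -32.2
  yaw y-90 -32.8
  yaw y-90 -31.299999999999997
plateL [0.7621 0.108 ]
plateR [ 0.6553 -0.0284]
tip [0.6475 0.0875]
cheekL [0.7028 0.1673]
cheekR [0.5876 0.0131]
spR [0.6984 0.0331]
spL [0.7144 0.0573]
nut [0.5804 0.3804]
bolt [0.5237 0.3767]
stub [ 0.5908 -0.0651]
gcorner [ 0.5677 -0.0049]
restcorner [0.4748 0.0811] bar [0.6787 0.2525] [0.6945 0.2331]
```

```bash
cat >> h.py <<'E'
YR=np.radians(-37.7); RO=np.array([.709,.040])
RX=np.array([np.cos(YR),np.sin(YR)]);RY=np.array([-RX[1],RX[0]])
def rk(p): d=np.array(p[:2])-RO; return np.array([d@RX,d@RY])
def wd(x,y): return RO+x*RX+y*RY
E
python3 - <<'E'
from h import *
c=np.load("pics/top0.npz")
f=lambda X,Y,z: rk(ray2plane(c,(X/1.5625,Y/1.5625),z)).round(3)
print("nose",f(278,240,.3),f(278,230,.3),f(278,250,.3), "house",f(455,325,.158),f(335,540,.158),f(350,515,.158),"rest",f(415,373,.061),f(385,418,.061))
print("start",rk([.196,.6454]))
for n,p in dict(L=(.5162,.2506),R=(.4564,.1694)).items(): print(n,rk(p))
for y in(.049,-.052):print(wd(-.37,y),wd(-.34,y))
E
```

```text
nose [-0.172  0.193] [-0.159  0.203] [-0.186  0.182] house [-0.094 -0.128] [-0.532 -0.182] [-0.483 -0.177] rest [-0.208 -0.12 ] [-0.316 -0.125]
start [-0.77611614  0.16529336]
L [-0.28133549  0.04872926]
R [-0.27899466 -0.05208741]
[0.44621212 0.30503496] [0.46994882 0.28668915]
[0.38444789 0.22512138] [0.40818459 0.20677557]
```

Request:
drive_tool --rows '[{"fingers": -1, "x": 0.04, "y": 0.03, "z": 0, "spin": 0.18}, {"fingers": -1, "x": 0.08, "y": 0.06, "z": 0, "spin": 0.36}, {"fingers": -1, "x": 0.12, "y": 0.09, "z": 0, "spin": 0.54}, {"fingers": -1, "x": 0.16, "y": 0.12, "z": 0, "spin": 0.72}, {"fingers": -1, "x": 0.2, "y": 0.155, "z": 0, "spin": 0.9}, {"fingers": -1, "x": 0.24, "y": 0.19, "z": 0, "spin": 1.08}, {"fingers": -1, "x": 0.275, "y": 0.215, "z": 0, "spin": 1.26}, {"fingers": -1, "x": 0.3, "y": 0.235, "z": 0, "spin": 1.44}, {"fingers": -1, "x": 0.31, "y": 0.242, "z": 0, "spin": 1.62}, {"fingers": -1, "x": 0.31, "y": 0.242, "z": 0, "spin": 1.8}]' --newtons 20

```text
time_s: 1.35
tcp_pos: [0.4229, 0.3231, 0.2453]
eef_rot: [180.0, -0.0, -120.5]
contact_force: [-0.3, -0.1, 0.2]
gripper_width: 0.0007
gripper_force: 0.0
```

Request:
drive_tool --rows '[{"fingers": -1, "x": 0.01, "y": -0.034, "z": 0.04, "spin": 0.061}, {"fingers": -1, "x": 0.01, "y": -0.034, "z": 0.09, "spin": 0.061}, {"fingers": -1, "x": 0.01, "y": -0.034, "z": 0.13, "spin": 0.061}, {"fingers": -1, "x": 0.01, "y": -0.034, "z": 0.146, "spin": 0.061}, {"fingers": -1, "x": 0.01, "y": -0.034, "z": 0.146, "spin": 0.061}]'

```text
time_s: 1.98
tcp_pos: [0.4467, 0.2983, 0.0991]
eef_rot: [-180.0, -0.1, -123.5]
contact_force: [0.3, -0.1, 0.7]
gripper_width: 0.0005
gripper_force: 0.0
```

```bash
python3 - <<'E'
from plant import sensors,cams
import cv2,numpy as np
s=sensors.get_state();print(s["tcp_pos"],s["eef_rot"],s["contact_force"])
c=cams.capture("wrist");print(c["T_tool_cam"],c["intrinsics"])
d=cams.capture("top")
w=cv2.resize(d["pixels"][140:265,160:325],(512,384),interpolation=cv2.INTER_CUBIC)
cv2.imwrite("pics/w1.png",cv2.resize(np.hstack([c["pixels"],w])[:,:,::-1],(800,300)))
E
```

```text
[0.4467165  0.29834408 0.09909608] [-1.79995850e+02 -1.07083463e-01 -1.23504372e+02] [ 0.2916816  -0.11846921  0.65655999]
[[ 4.96684708e-04  9.52622413e-01  3.04155046e-01  8.38023047e-02]
 [ 9.99999738e-01 -3.13105083e-04 -6.52343802e-04  3.06416050e-04]
 [-5.26204836e-04  3.04155290e-01 -9.52622319e-01 -1.40670657e-01]
 [ 0.00000000e+00  0.00000000e+00  0.00000000e+00  1.00000000e+00]] [[297.31863964   0.         260.55475463]
 [  0.         297.31863964 192.61166226]
 [  0.           0.           1.        ]]
```

View pics/w1.png

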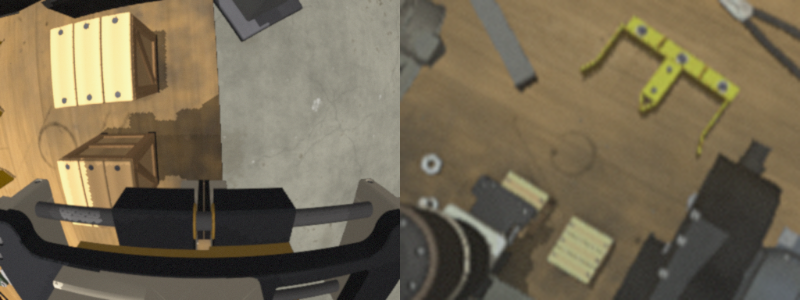

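Request:
drive_tool --rows '[{"fingers": -1, "x": 0, "y": -0.01, "z": 0, "spin": 0}, {"fingers": -1, "x": 0, "y": -0.02, "z": 0, "spin": 0}, {"fingers": -1, "x": 0, "y": -0.026, "z": 0, "spin": 0}, {"fingers": -1, "x": 0, "y": -0.03, "z": 0, "spin": 0}, {"fingers": -1, "x": 0, "y": -0.034, "z": 0, "spin": 0}]'

```text
time_s: 2.7
tcp_pos: [0.4755, 0.2795, 0.0995]
eef_rot: [180.0, -0.0, -123.5]
contact_force: [-0.1, -0.2, 1.0]
gripper_width: -0.0
gripper_force: 0.0
```

Request:
drive_tool --rows '[{"fingers": -1, "x": 0, "y": -0.003, "z": 0, "spin": 0}, {"fingers": -1, "x": 0, "y": -0.006, "z": 0, "spin": 0}, {"fingers": -1, "x": 0, "y": -0.008, "z": 0, "spin": 0}]'

```text
time_s: 3.08
tcp_pos: [0.4819, 0.2755, 0.0997]
eef_rot: [180.0, 0.0, -123.5]
contact_force: [-2.5, 1.7, 2.2]
gripper_width: 0.0001
gripper_force: 1.3
```

Request:
drive_tool --rows '[{"fingers": -1, "x": 0, "y": -0.004, "z": -0.003, "spin": 0}, {"fingers": -1, "x": 0, "y": -0.008, "z": -0.006, "spin": 0}, {"fingers": -1, "x": 0, "y": -0.012, "z": -0.008, "spin": 0}, {"fingers": -1, "x": 0, "y": -0.016, "z": -0.0105, "spin": 0}, {"fingers": -1, "x": 0, "y": -0.02, "z": -0.0125, "spin": 0}]'

```text
time_s: 3.7
tcp_pos: [0.4988, 0.2641, 0.1122]
eef_rot: [-180.0, -0.0, -123.5]
contact_force: [-0.5, 1.0, -1.6]
gripper_width: 0.0007
gripper_force: 0.2
```

```bash
python3 - <<'E'
from plant import sensors,cams
import cv2,numpy as np
print(sensors.get_state()["moment"])
c=cams.capture("scene")
d=cams.capture("wrist")
w=cv2.resize(c["pixels"][230:350,190:350],(512,384),interpolation=cv2.INTER_CUBIC)
cv2.imwrite("pics/w2.png",cv2.resize(np.hstack([d["pixels"],w])[:,:,::-1],(800,300)))
E
```

```text
[0.22336073 0.02501123 0.00481306]
```

View pics/w2.png

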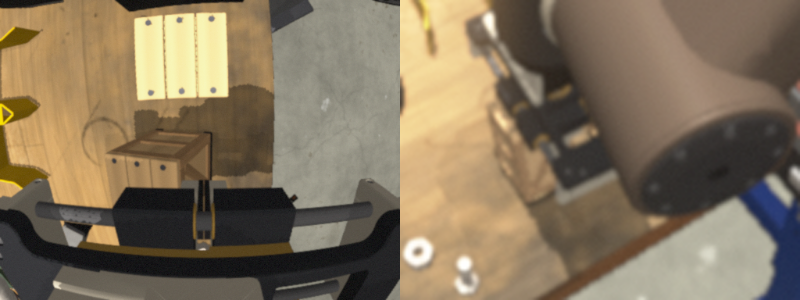

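Contact is good and the left crate is tilting about its back edge. Continue the arc past the balance point.

Request:
drive_tool --rows '[{"fingers": -1, "x": 0, "y": -0.006, "z": -0.0025, "spin": 0}, {"fingers": -1, "x": 0, "y": -0.012, "z": -0.0045, "spin": 0}, {"fingers": -1, "x": 0, "y": -0.018, "z": -0.006, "spin": 0}, {"fingers": -1, "x": 0, "y": -0.024, "z": -0.0075, "spin": 0}, {"fingers": -1, "x": 0, "y": -0.03, "z": -0.0085, "spin": 0}, {"fingers": -1, "x": 0, "y": -0.036, "z": -0.0095, "spin": 0}, {"fingers": -1, "x": 0, "y": -0.042, "z": -0.01, "spin": 0}, {"fingers": -1, "x": 0, "y": -0.048, "z": -0.01, "spin": 0}, {"fingers": -1, "x": 0, "y": -0.054, "z": -0.01, "spin": 0}]'

```text
time_s: 4.92
tcp_pos: [0.5439, 0.2343, 0.122]
eef_rot: [180.0, -0.0, -123.5]
contact_force: [-0.0, 0.4, -0.0]
gripper_width: 0.0007
gripper_force: 0.0
```

Request:
drive_tool --rows '[{"fingers": -1, "x": 0, "y": 0.01, "z": -0.04, "spin": 0}, {"fingers": -1, "x": 0.0, "y": 0.03, "z": -0.078, "spin": 0}, {"fingers": -1, "x": 0.03, "y": 0.06, "z": -0.1, "spin": -0.03}, {"fingers": -1, "x": 0.07, "y": 0.09, "z": -0.1, "spin": -0.03}, {"fingers": -1, "x": 0.1, "y": 0.104, "z": -0.1, "spin": -0.03}, {"fingers": -1, "x": 0.105, "y": 0.104, "z": -0.1, "spin": -0.03}, {"fingers": -1, "x": 0.105, "y": 0.104, "z": -0.1, "spin": -0.03}]'

```text
time_s: 5.8
tcp_pos: [0.3993, 0.2046, 0.2226]
eef_rot: [-180.0, 0.1, -121.8]
contact_force: [0.8, -0.3, -1.1]
gripper_width: 0.0005
gripper_force: 0.0
```

```bash
python3 - <<'E'
from plant import sensors,cams
import cv2,numpy as np
s=sensors.get_state();print(s["tcp_pos"],s["eef_rot"],s["contact_force"])
d=cams.capture("wrist");c=cams.capture("top")
np.savez("pics/top3.npz",**{k:np.array(v) for k,v in c.items()})
np.savez("pics/wr3.npz",pose=np.r_[s["tcp_pos"],s["eef_rot"]],**{k:np.array(v) for k,v in d.items()})
w=cv2.resize(c["pixels"][140:265,160:325],(512,384),interpolation=cv2.INTER_CUBIC)
cv2.imwrite("pics/w3.png",cv2.resize(np.vstack([d["pixels"],w])[:,:,::-1],(400,600)))
E
```

```text
[0.39931323 0.20456788 0.22256551] [-1.79979291e+02  7.15370531e-02 -1.21783679e+02] [ 0.75071153 -0.27258166 -1.07113639]
```

View pics/w3.png

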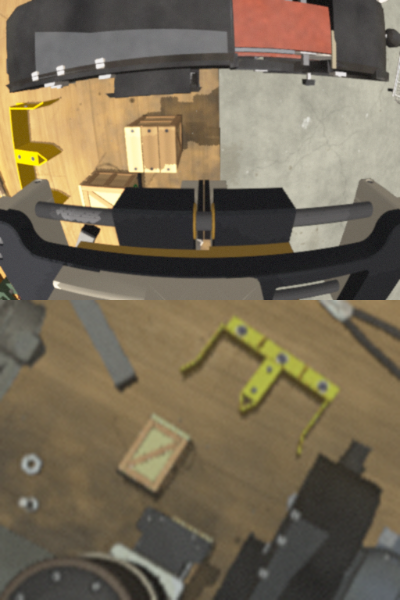

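Request:
drive_tool --rows '[{"fingers": -1, "x": 0, "y": 0, "z": 0.04, "spin": 0}, {"fingers": -1, "x": 0, "y": 0, "z": 0.08, "spin": 0}, {"fingers": -1, "x": 0, "y": 0, "z": 0.115, "spin": 0}, {"fingers": -1, "x": 0, "y": 0, "z": 0.123, "spin": 0}, {"fingers": -1, "x": 0, "y": -0.008, "z": 0.123, "spin": 0}, {"fingers": -1, "x": 0, "y": -0.014, "z": 0.123, "spin": 0}, {"fingers": -1, "x": 0, "y": -0.018, "z": 0.123, "spin": 0}, {"fingers": -1, "x": 0, "y": -0.022, "z": 0.123, "spin": 0}]'

```text
time_s: 6.9
tcp_pos: [0.4181, 0.193, 0.0998]
eef_rot: [-180.0, 0.1, -121.8]
contact_force: [-2.1, 1.3, 2.1]
gripper_width: 0.0005
gripper_force: 1.2
```

Request:
drive_tool --rows '[{"fingers": -1, "x": 0, "y": -0.004, "z": -0.003, "spin": 0}, {"fingers": -1, "x": 0, "y": -0.008, "z": -0.006, "spin": 0}, {"fingers": -1, "x": 0, "y": -0.012, "z": -0.008, "spin": 0}, {"fingers": -1, "x": 0, "y": -0.016, "z": -0.0105, "spin": 0}, {"fingers": -1, "x": 0, "y": -0.02, "z": -0.0125, "spin": 0}, {"fingers": -1, "x": 0, "y": -0.026, "z": -0.015, "spin": 0}, {"fingers": -1, "x": 0, "y": -0.032, "z": -0.017, "spin": 0}, {"fingers": -1, "x": 0, "y": -0.038, "z": -0.0185, "spin": 0}]'

```text
time_s: 7.9
tcp_pos: [0.4503, 0.1725, 0.1177]
eef_rot: [-180.0, 0.0, -121.8]
contact_force: [-0.9, 0.5, 1.7]
gripper_width: 0.0005
gripper_force: 0.3
```

Request:
drive_tool --rows '[{"fingers": -1, "x": 0, "y": -0.006, "z": -0.0015, "spin": 0}, {"fingers": -1, "x": 0, "y": -0.012, "z": -0.0025, "spin": 0}, {"fingers": -1, "x": 0, "y": -0.018, "z": -0.0035, "spin": 0}, {"fingers": -1, "x": 0, "y": -0.024, "z": -0.004, "spin": 0}, {"fingers": -1, "x": 0, "y": -0.03, "z": -0.004, "spin": 0}, {"fingers": -1, "x": 0, "y": -0.036, "z": -0.004, "spin": 0}, {"fingers": -1, "x": 0, "y": -0.036, "z": -0.004, "spin": 0}]'

```text
time_s: 8.78
tcp_pos: [0.4808, 0.1535, 0.1214]
eef_rot: [180.0, -0.0, -121.8]
contact_force: [0.0, -0.3, 1.0]
gripper_width: 0.0004
gripper_force: 0.0
```

Request:
drive_tool --rows '[{"fingers": -1, "x": 0, "y": 0.01, "z": -0.04, "spin": 0}, {"fingers": -1, "x": 0.0, "y": 0.05, "z": -0.08, "spin": 0}, {"fingers": -1, "x": -0.04, "y": 0.09, "z": -0.08, "spin": 0.05}, {"fingers": -1, "x": -0.08, "y": 0.11, "z": -0.08, "spin": 0.1}, {"fingers": -1, "x": -0.11, "y": 0.11, "z": -0.08, "spin": 0.1}, {"fingers": -1, "x": -0.11, "y": 0.11, "z": -0.08, "spin": 0.1}]'

```text
time_s: 9.52
tcp_pos: [0.4453, 0.3069, 0.2011]
eef_rot: [-180.0, -0.0, -127.4]
contact_force: [-0.4, 0.2, 0.5]
gripper_width: 0.0003
gripper_force: 0.0
```

```bash
python3 - <<'E'
from plant import sensors,cams
import cv2,numpy as np
s=sensors.get_state();print(s["tcp_pos"],s["eef_rot"],s["contact_force"])
d=cams.capture("wrist");c=cams.capture("top")
np.savez("pics/top4.npz",**{k:np.array(v) for k,v in c.items()})
np.savez("pics/wr4.npz",pose=np.r_[s["tcp_pos"],s["eef_rot"]],**{k:np.array(v) for k,v in d.items()})
w=cv2.resize(c["pixels"][140:265,160:325],(720,540),interpolation=cv2.INTER_CUBIC)
cv2.imwrite("pics/w4.png",np.vstack([cv2.resize(d["pixels"],(512,300))[:240],cv2.resize(w,(512,360))])[:,:,::-1])
E
```

```text
[0.44526631 0.30693517 0.20106025] [-1.79991821e+02 -2.58291408e-02 -1.27441348e+02] [-0.38973054  0.21351674  0.47990396]
```

View pics/w4.png

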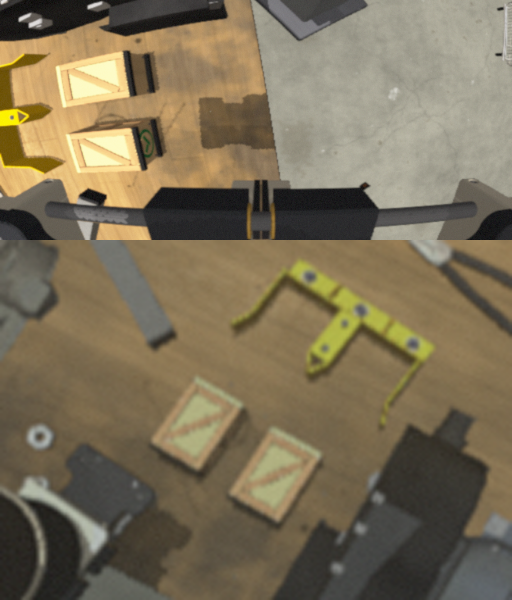

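```bash
python3 - <<'E'
from h import *
c=np.load("pics/top4.npz"); im=c["pixels"][140:225,200:305]
cv2.imwrite("pics/crop4.png",cv2.resize(im,None,fx=7,fy=7,interpolation=cv2.INTER_CUBIC)[:,:,::-1])
E
```

```text
(no output)
```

View pics/crop4.png

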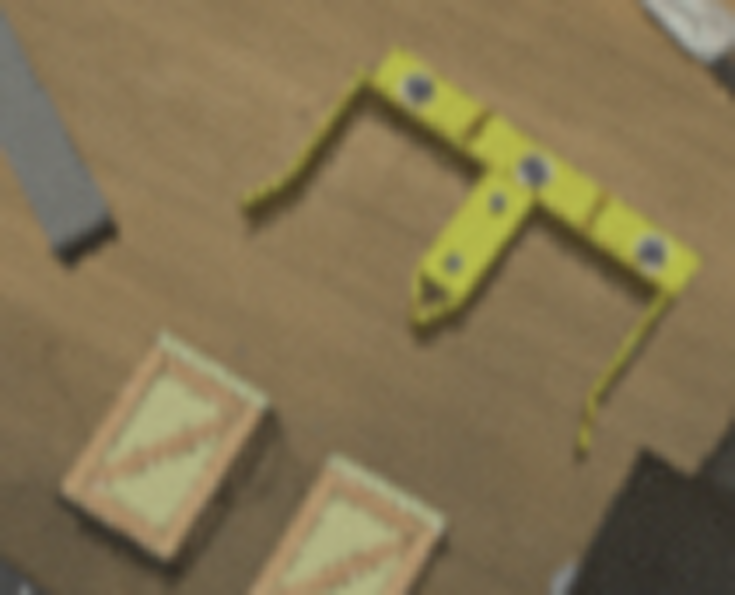

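```bash
python3 - <<'E'
from h import *
c=np.load("pics/top4.npz")
f=lambda p,z: rk(ray2plane(c,(200+(p[0]+.5)/7-.5,140+(p[1]+.5)/7-.5),z))
cs=[(163,333),(268,402),(168,560),(62,488)]
P=np.array([f(p,.064) for p in cs]); print((P*1e3).round(1),P.mean(0).round(4))
ang=lambda d:np.degrees(np.arctan2(d[1],d[0])).round(2)
print("x yaw",ang(P[0]-P[3]),ang(P[1]-P[2]),"y",ang(P[0]-P[1])-90,ang(P[3]-P[2])-90)
for n,p in dict(cp=(372,88),cb=(298,183),tipL=(247,205),sLp=(487,170),sLf=(420,265),tip=(420,320),sRp=(532,205),sRf=(465,300),pr=(660,292),rcheek=(593,400)).items(): print(n,(f(p,.05)*1e3).round(1))
print(rk([.4453,.3069]))
E
```

```text
[[-157.3   88.5]
 [-154.1   30.2]
 [-239.    23.1]
 [-241.7   82. ]] [-0.1981  0.0559]
x yaw 4.37 4.78 y 3.0999999999999943 2.6099999999999994
cp [-4.2 82.8]
cb [-61.7  83.4]
tipL [-84.4  96.3]
sLp [-3.9 15.6]
sLf [-59.2  13.8]
tip [-80.2  -1.7]
sRp [ -4.9 -11.4]
sRf [-60.1 -13. ]
pr [ -3.  -83.9]
rcheek [-62.8 -88.7]
[-0.37186221  0.04991788]
```

The left crate carries the green ring. I'll turn the gripper across the lane for a two-finger push, which lets me steer it.

Request:
drive_tool --rows '[{"fingers": -0.4, "x": 0, "y": 0, "z": 0, "spin": -0.18}, {"fingers": -0.4, "x": 0, "y": 0, "z": 0, "spin": -0.36}, {"fingers": -0.4, "x": 0, "y": -0.02, "z": 0, "spin": -0.54}, {"fingers": -0.4, "x": 0, "y": -0.04, "z": 0, "spin": -0.72}, {"fingers": -0.4, "x": 0, "y": -0.06, "z": 0, "spin": -0.9}, {"fingers": -0.4, "x": 0, "y": -0.075, "z": 0, "spin": -1.08}, {"fingers": -0.4, "x": 0, "y": -0.075, "z": 0, "spin": -1.26}, {"fingers": -0.4, "x": 0, "y": -0.075, "z": 0, "spin": -1.44}, {"fingers": -0.4, "x": 0, "y": -0.075, "z": 0, "spin": -1.6}, {"fingers": -0.4, "x": 0, "y": -0.075, "z": 0, "spin": -1.63}]'

```text
time_s: 10.88
tcp_pos: [0.5041, 0.2587, 0.2018]
eef_rot: [-180.0, 0.0, -34.2]
contact_force: [0.1, 0.3, 0.4]
gripper_width: 0.0265
gripper_force: 0.0
```

Request:
drive_tool --rows '[{"fingers": -0.4, "x": 0, "y": -0.002, "z": 0.05, "spin": 0}, {"fingers": -0.4, "x": 0, "y": -0.002, "z": 0.1, "spin": 0}, {"fingers": -0.4, "x": 0, "y": -0.002, "z": 0.14, "spin": 0}, {"fingers": -0.4, "x": 0, "y": -0.002, "z": 0.165, "spin": 0}, {"fingers": -0.4, "x": 0, "y": -0.002, "z": 0.175, "spin": 0}, {"fingers": -0.4, "x": 0.01, "y": -0.002, "z": 0.175, "spin": 0}, {"fingers": -0.4, "x": 0.02, "y": -0.002, "z": 0.175, "spin": 0}, {"fingers": -0.4, "x": 0.025, "y": -0.002, "z": 0.175, "spin": 0}]'

```text
time_s: 11.88
tcp_pos: [0.5275, 0.2471, 0.0277]
eef_rot: [-179.9, -0.0, -34.2]
contact_force: [-0.3, -0.2, 0.2]
gripper_width: 0.0264
gripper_force: 0.0
```

Request:
drive_tool --rows '[{"fingers": -0.4, "x": 0.004, "y": 0, "z": 0, "spin": 0}, {"fingers": -0.4, "x": 0.008, "y": 0, "z": 0, "spin": 0}, {"fingers": -0.4, "x": 0.012, "y": 0, "z": 0, "spin": 0}, {"fingers": -0.4, "x": 0.016, "y": 0, "z": 0, "spin": 0}]'

```text
time_s: 12.38
tcp_pos: [0.5396, 0.2383, 0.0267]
eef_rot: [-180.0, 0.0, -34.1]
contact_force: [-3.1, 2.1, 2.7]
gripper_width: 0.0262
gripper_force: 1.4
```

```bash
python3 - <<'E'
from plant import sensors,cams
from h import *
s=sensors.get_state();print(s["tcp_pos"],s["eef_rot"],s["contact_force"],s["moment"],rk(s["tcp_pos"]))
d=cams.capture("wrist");c=cams.capture("top")
np.savez("pics/top5.npz",**{k:np.array(v) for k,v in c.items()})
w=cv2.resize(c["pixels"][140:225,200:305],(504,408),interpolation=cv2.INTER_CUBIC)
cv2.imwrite("pics/w5.png",np.hstack([cv2.resize(d["pixels"],(296,408)),w])[:,:,::-1])
E
```

```text
[0.53959376 0.23832852 0.02666412] [-1.79989790e+02  8.26915832e-03 -3.41280742e+01] [-3.10740559  2.11378723  2.742264  ] [ 0.55797424  0.71277104 -0.01555536] [-0.25532146  0.0533257 ]
```

View pics/w5.png

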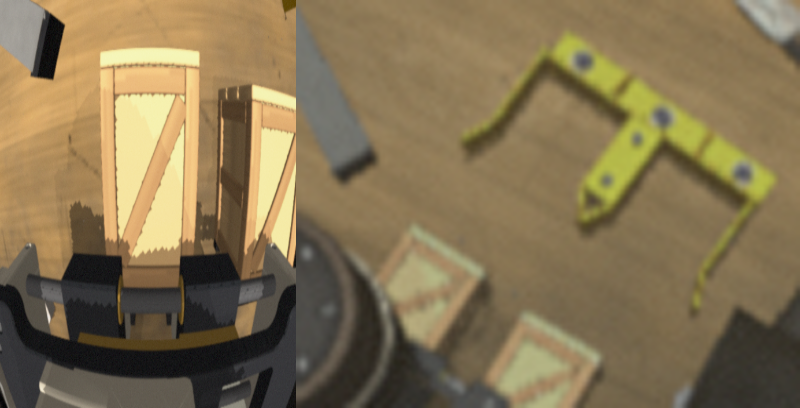

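Request:
drive_tool --rows '[{"fingers": -0.4, "x": 0.006, "y": -0.0022, "z": 0, "spin": 0.044}, {"fingers": -0.4, "x": 0.012, "y": -0.0044, "z": 0, "spin": 0.089}, {"fingers": -0.4, "x": 0.0185, "y": -0.006, "z": 0, "spin": 0.132}, {"fingers": -0.4, "x": 0.025, "y": -0.0077, "z": 0, "spin": 0.176}, {"fingers": -0.4, "x": 0.031, "y": -0.0066, "z": 0, "spin": 0.176}, {"fingers": -0.4, "x": 0.037, "y": -0.0055, "z": 0, "spin": 0.176}, {"fingers": -0.4, "x": 0.043, "y": -0.0045, "z": 0, "spin": 0.176}]'

```text
time_s: 13.35
tcp_pos: [0.5778, 0.2174, 0.0266]
eef_rot: [180.0, 0.0, -44.2]
contact_force: [-1.4, 1.0, 0.5]
gripper_width: 0.0265
gripper_force: 1.0
```

```bash
cat > look.py <<'E'
from plant import sensors,cams
from h import *
s=sensors.get_state();print(s["tcp_pos"].round(4),s["eef_rot"].round(1),s["contact_force"].round(1),rk(s["tcp_pos"]).round(4),"relyaw",s["eef_rot"][2]+37.7)
d=cams.capture("wrist");im=d["pixels"]
import sys
cv2.imwrite(f"pics/{sys.argv[1]}.png",im[:,:,::-1])
T=np.array(d["T_tool_cam"]);K=np.array(d["intrinsics"])
def tool(u,v,ztool):
    a=np.array([u-K[0,2],v-K[1,2]])/K[0,0]; t=np.hypot(*a); q=np.r_[np.sin(t)*a/t,np.cos(t)]*[1,-1,-1]
    q=T[:3,:3]@q; e=T[:3,3]; return e+q*(ztool-e[2])/q[2]
zt=s["tcp_pos"][2]-.064
R0=R.from_euler('xyz',s["eef_rot"],degrees=True).as_matrix()
g=cv2.GaussianBlur(im,(3,3),0).astype(int)
# side edges: strong blue-channel jumps left/right of the crate's middle
for v in range(60,250,10):
    row=g[v,:,2]; m=row>110
    u0=260
    # widest bright run containing the middle
    l=u0
    while l>100 and row[l-6:l].max()>95:l-=1
    h=u0
    while h<420 and row[h+1:h+7].max()>95:h+=1
    A=tool(l,v,zt);B=tool(h,v,zt); print(v,l,h,(A[:2]*1e3).round(1),(B[:2]*1e3).round(1))
E
python3 look.py w6
```

```text
[0.5778 0.2174 0.0266] [180.    0.  -44.2] [-1.4  1.   0.5] [-0.2123  0.0602] relyaw -6.513625265844439
60 100 345 [102.  -59.3] [98.4 30.2]
70 100 344 [ 98.1 -59.3] [94.7 29.8]
80 100 344 [ 94.2 -59.4] [91.1 29.9]
90 100 344 [ 90.4 -59.5] [87.5 29.9]
100 172 344 [ 84.1 -30.3] [84. 30.]
110 172 344 [ 80.5 -30.5] [80.4 30.1]
120 173 343 [ 76.9 -30.2] [76.8 29.9]
130 173 343 [ 73.3 -30.4] [73.2 30.1]
140 174 342 [ 69.7 -30.2] [69.6 29.9]
150 174 341 [ 66.  -30.4] [66.  29.7]
160 161 341 [ 62.5 -35.7] [62.3 29.9]
170 170 340 [ 58.6 -32.5] [58.6 29.8]
180 141 339 [ 54.9 -44.7] [54.8 29.7]
190 178 338 [ 50.9 -30. ] [50.9 29.6]
200 179 337 [ 47. -30.] [47.  29.5]
210 181 337 [ 42.9 -29.5] [42.9 29.9]
220 182 335 [ 38.8 -29.5] [38.8 29.5]
230 224 310 [ 34.8 -13.2] [34.7 19.9]
240 260 260 [30.6  0.6] [30.6  0.6]
```

Request:
drive_tool --rows '[{"fingers": -0.4, "x": 0.0085, "y": 0.0002, "z": 0, "spin": -0.004}, {"fingers": -0.4, "x": 0.017, "y": 0.0004, "z": 0, "spin": -0.009}, {"fingers": -0.4, "x": 0.023, "y": 0.0014, "z": 0, "spin": -0.03}, {"fingers": -0.4, "x": 0.029, "y": 0.0024, "z": 0, "spin": -0.052}, {"fingers": -0.4, "x": 0.035, "y": 0.0034, "z": 0, "spin": -0.074}, {"fingers": -0.4, "x": 0.041, "y": 0.0042, "z": 0, "spin": -0.096}, {"fingers": -0.4, "x": 0.047, "y": 0.0043, "z": 0, "spin": -0.105}, {"fingers": -0.4, "x": 0.053, "y": 0.0042, "z": 0, "spin": -0.113}]'

```text
time_s: 14.4
tcp_pos: [0.6129, 0.1775, 0.0265]
eef_rot: [180.0, 0.0, -37.7]
contact_force: [-2.2, 1.3, 0.1]
gripper_width: 0.0259
gripper_force: 1.0
```

```bash
python3 look.py w7 | awk 'NR==1||NR%3==0'
```

```text
[0.6129 0.1775 0.0265] [180.    0.  -37.7] [-2.2  1.3  0.1] [-0.1601  0.0501] relyaw -0.017606503566007348
70 173 343 [ 94.7 -29.8] [94.6 29.4]
100 174 343 [ 83.9 -29.6] [83.9 29.6]
130 174 343 [ 73.2 -30.1] [73.2 30. ]
160 167 341 [ 62.3 -33.4] [62.2 29.9]
190 178 338 [ 50.8 -30. ] [50.8 29.6]
220 182 335 [ 38.7 -29.6] [38.7 29.5]
```

```bash
cat > rackw.py <<'E'
import sys
from h import *
im=cv2.imread(f"pics/{sys.argv[1]}.png")[:,:,::-1].astype(int)
m=(im[:,:,0]>90)&(im[:,:,2]<.45*im[:,:,0])&(im[:,:,1]>.65*im[:,:,0])
for v in range(0,220,8):
    u=np.flatnonzero(m[v]); 
    if len(u)>2:
        runs=np.split(u,np.flatnonzero(np.diff(u)>3)+1); print(v,[(r_[0],r_[-1]) for r_ in runs if len(r_)>3])
E
python3 rackw.py w7
```

```text
0 [(np.int64(153), np.int64(162)), (np.int64(168), np.int64(171)), (np.int64(182), np.int64(187)), (np.int64(321), np.int64(403)), (np.int64(451), np.int64(456)), (np.int64(488), np.int64(511))]
8 [(np.int64(153), np.int64(175)), (np.int64(179), np.int64(187)), (np.int64(322), np.int64(403)), (np.int64(465), np.int64(511))]
16 [(np.int64(152), np.int64(164)), (np.int64(168), np.int64(187)), (np.int64(322), np.int64(404)), (np.int64(466), np.int64(511))]
24 [(np.int64(153), np.int64(169)), (np.int64(174), np.int64(183)), (np.int64(322), np.int64(404)), (np.int64(467), np.int64(511))]
32 [(np.int64(153), np.int64(183)), (np.int64(322), np.int64(373)), (np.int64(382), np.int64(405)), (np.int64(467), np.int64(511))]
40 [(np.int64(153), np.int64(182)), (np.int64(322), np.int64(369)), (np.int64(388), np.int64(405)), (np.int64(468), np.int64(511))]
48 [(np.int64(153), np.int64(161)), (np.int64(165), np.int64(173)), (np.int64(344), np.int64(375)), (np.int64(385), np.int64(405)), (np.int64(468), np.int64(511))]
56 [(np.int64(153), np.int64(171)), (np.int64(345), np.int64(405)), (np.int64(468)
[... 477 characters left out ...]
5)), (np.int64(166), np.int64(172)), (np.int64(345), np.int64(398)), (np.int64(468), np.int64(511))]
96 [(np.int64(143), np.int64(151)), (np.int64(345), np.int64(393)), (np.int64(469), np.int64(482)), (np.int64(498), np.int64(504))]
104 [(np.int64(141), np.int64(149)), (np.int64(345), np.int64(389)), (np.int64(471), np.int64(485)), (np.int64(495), np.int64(510))]
112 [(np.int64(138), np.int64(146)), (np.int64(344), np.int64(385)), (np.int64(473), np.int64(505))]
120 [(np.int64(136), np.int64(144)), (np.int64(168), np.int64(172)), (np.int64(373), np.int64(380)), (np.int64(475), np.int64(483)), (np.int64(487), np.int64(502))]
128 [(np.int64(133), np.int64(146)), (np.int64(478), np.int64(490))]
```

```bash
cat > q.py <<'E'
from plant import cams,sensors
from h import *
E
sed -n '/^T=/,/return/p' look.py > t.py
python3 - <<'E'
from plant import cams
import numpy as np
d=cams.capture("wrist");exec(open("t.py").read())
for u,v in [(152.5,24),(152.5,64),(161,64),(405.5,24),(405.5,56),(403.5,8)]: print(u,v,(tool(u,v,.0265-.05)*1e3).round(1))
E
```

```text
152.5 24 [116.7 -42.8 -23.5]
152.5 64 [ 99.6 -42.6 -23.5]
161 64 [ 99.2 -39.  -23.5]
405.5 24 [119.5  61.5 -23.5]
405.5 56 [105.2  61.2 -23.5]
403.5 8 [126.9  60.9 -23.5]
```

Request:
drive_tool --rows '[{"fingers": -0.4, "x": 0.008, "y": -0.0003, "z": 0, "spin": 0}, {"fingers": -0.4, "x": 0.016, "y": -0.0006, "z": 0, "spin": 0}, {"fingers": -0.4, "x": 0.024, "y": -0.0009, "z": 0, "spin": 0}, {"fingers": -0.4, "x": 0.032, "y": -0.0012, "z": 0, "spin": 0}, {"fingers": -0.4, "x": 0.039, "y": -0.0013, "z": 0, "spin": 0}, {"fingers": -0.4, "x": 0.045, "y": -0.0013, "z": 0, "spin": 0}, {"fingers": -0.4, "x": 0.048, "y": -0.0013, "z": 0, "spin": 0}]'

```text
time_s: 15.38
tcp_pos: [0.6517, 0.1492, 0.0265]
eef_rot: [180.0, 0.0, -37.8]
contact_force: [-1.6, 2.4, 1.0]
gripper_width: 0.0267
gripper_force: 1.1
```

Request:
drive_tool --rows '[{"fingers": -0.4, "x": 0.0015, "y": 0, "z": 0, "spin": 0}, {"fingers": -0.4, "x": 0.003, "y": 0, "z": 0, "spin": 0}, {"fingers": -0.4, "x": 0.003, "y": 0, "z": 0, "spin": 0}]'

```text
time_s: 15.75
tcp_pos: [0.6539, 0.1476, 0.0266]
eef_rot: [180.0, -0.0, -37.7]
contact_force: [-1.8, 0.1, -0.7]
gripper_width: 0.0263
gripper_force: 0.2
```

Not yet home; creep on until the force jumps.

Request:
drive_tool --rows '[{"fingers": -0.4, "x": 0.001, "y": 0, "z": 0, "spin": 0}, {"fingers": -0.4, "x": 0.002, "y": 0, "z": 0, "spin": 0}, {"fingers": -0.4, "x": 0.003, "y": 0, "z": 0, "spin": 0}, {"fingers": -0.4, "x": 0.004, "y": 0, "z": 0, "spin": 0}]'

```text
time_s: 16.25
tcp_pos: [0.6563, 0.1455, 0.0265]
eef_rot: [180.0, 0.1, -37.7]
contact_force: [-7.8, 6.1, 3.4]
gripper_width: 0.0264
gripper_force: 5.0
```

Request:
drive_tool --rows '[{"fingers": -0.4, "x": 0.001, "y": 0, "z": 0, "spin": 0}, {"fingers": -0.4, "x": 0.002, "y": 0, "z": 0, "spin": 0}, {"fingers": -0.4, "x": 0.002, "y": 0, "z": 0, "spin": 0}]'

```text
time_s: 16.62
tcp_pos: [0.6562, 0.1453, 0.0266]
eef_rot: [179.9, 0.2, -37.7]
contact_force: [-13.8, 9.3, 7.0]
gripper_width: 0.0262
gripper_force: 8.2
```

Firm stop, no further travel: home. Back off gently and straight, then up, and check.

Request:
drive_tool --rows '[{"fingers": -0.4, "x": -0.005, "y": 0, "z": 0, "spin": 0}, {"fingers": -0.4, "x": -0.02, "y": 0, "z": 0, "spin": 0}, {"fingers": -0.4, "x": -0.05, "y": 0, "z": 0, "spin": 0}, {"fingers": -0.4, "x": -0.09, "y": 0, "z": -0.02, "spin": 0}, {"fingers": -0.4, "x": -0.14, "y": 0, "z": -0.06, "spin": 0}, {"fingers": -0.4, "x": -0.18, "y": 0, "z": -0.11, "spin": 0}, {"fingers": -0.4, "x": -0.2, "y": 0, "z": -0.17, "spin": 0}, {"fingers": -0.4, "x": -0.2, "y": 0, "z": -0.2, "spin": 0}, {"fingers": -0.4, "x": -0.2, "y": 0, "z": -0.2, "spin": 0}]'

```text
time_s: 17.75
tcp_pos: [0.501, 0.2678, 0.2301]
eef_rot: [-179.6, -0.1, -37.7]
contact_force: [-0.3, 0.6, -0.5]
gripper_width: 0.0261
gripper_force: 0.0
```

```bash
python3 - <<'E'
from plant import sensors,cams
from h import *
s=sensors.get_state();print(s["tcp_pos"],s["contact_force"])
c=cams.capture("top")["pixels"][130:250,170:325];d=cams.capture("wrist")["pixels"]
cv2.imwrite("pics/fin.png",np.hstack([cv2.resize(d,(280,400)),cv2.resize(c,(517,400),interpolation=cv2.INTER_CUBIC)])[:,:,::-1])
E
```

```text
[0.50101777 0.26782263 0.23011065] [-0.25173377  0.60110095 -0.51049687]
```

View pics/fin.png

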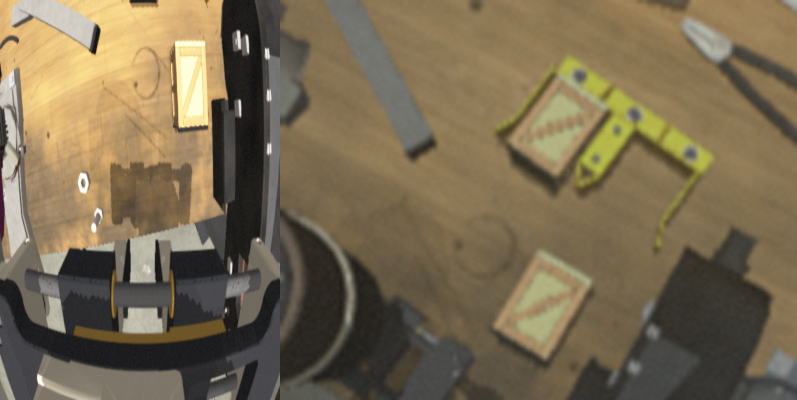

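The picture shows the stamped crate in the left lane at about (558,130), with its lid against the back plate. The other crate lies on its back outside the lanes at (543,305), and the bolt and nut are still standing where they were.

```bash
python3 -c "
from plant import r
print(r.close_job())"
```

```text
the job is handed in; nothing more can be done
None
```

Both crates were tipped onto their backs; the stamped one (left) is home against the back plate in the left lane, the other lies outside the lanes, and the job was handed in at about 18 s.

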